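# Wedge the rocking sharpening base

### The arm

A 6-joint arm with a two-finger parallel gripper is mounted at the origin on a cart in front of the work surface, level with it; the furniture and walls round the work are solid. World frame = base frame: x ahead of the robot, y to its left, z up, the work surface at z = 0. Lengths are in m, angles in rad, forces in N, time in s.
With the tool pointing down it reaches from about 0.35 to 0.775 m from the base axis. Payload 7.3 kg.
Tool frame: the origin (TCP) lies at the very end of the fingers, on their centre line; the grasp point (between the pads) lies 19 mm behind it; z points along the fingers, y is the line along which they close (so a half turn about z gives the same grasp; the last joint's range is limited). The gripper opens to 92 mm and grips with 3 to 60 N. Pads are 19 mm wide; open, the fingers measure 130 mm over their backs; the gripper's body (75 mm by 190 mm) begins 47 mm behind the grasp point.
Start: joints at [-1.324, 0.342, 1.524, -0, 1.275, -0.146], TCP at [0.201, -0.485, 0.191] pointing down, gripper open.
Joint ranges: [-2.53, 2.53], [-0.77, 2.02], [0.04, 2.7], [-1, 4.14], [0.28, 2.66], [-3.11, 3.11]. Speed limits (rad/s): [2.57, 2.57, 3.14, 3.14, 3.14, 3.14].

### API

Orientations are given as a rotation vector (axis times angle).
In Python, from station import robot, imaging, spotter gives the robot as it stands.
- The arm moves only by the shell command python3 -m crank 'ROWS' [FORCE]. ROWS is a JSON object of lists of equal length, an entry for each row: "hand": the opening, from 0 (shut) to 1 (fully open); "travel": the shift along the world's x, y, z in cm, a list of three; "yaw": the turn about the world's z in degrees. A call has 1 to 10 rows; each row shifts and turns the commanded pose from where the row before left it; what a row does not reach is not made up. A row lasts 1/8 s, in which the tool goes at most 62.5 mm and 10.7 degrees, less where a joint would pass 70% of its speed; a pose out of reach is approached as far as the arm can. A call is refused whole if a number of a shift passes 6.25 or a number of a turn 10.7, either way. A call with a gripper value outside its range is refused whole. The fingers move at their own pace and stop on an object; FORCE is the grip in N (left out, the last holds). Time passes only in rows, so rows that do not move let the fingers close. It gives the time, the measured TCP pose, the force, the opening and the grip force at its end, in the units of the state.
- robot.read_state(): the state, without advancing time (a new reading comes with each control period).
- imaging.capture(name): name is "scene" or "top" or "wrist"; returns a dict with "img" (420x560x3 uint8, blue, green, red), "range_z" (420x560 float32, m along the optical axis (not along the pixel's ray), 0 where there is no reading), "K" (3x3 intrinsics, pixels), "position" and "rotation" of the camera in the world. Camera axes: x right, y up, looking along -z (the intrinsics and any distortion apply to the point x, -y, -z); pixel columns grow to the right and rows downward; lengths in m; the calibration is good to about 2 mm. A picture is of the moment at which its call begins.
- robot.finish_job(): hands the job in; it is judged then, once.
Trained networks look in a picture, given as the dict that the camera call returned (one of the last four; its "shot" number tells which), for a name from the list of things; names that differ only in an ending like _2 or _b are one class to them, and where a whole thing is asked for, a point or a joint stands for the part that bears it (a point fixed in the world has none). Each returns a list of dicts, best first, with "confidence" (0 to 1); they miss things now and then, are a little off and sometimes report something else, mostly with a low value. They report only what shows in the picture. A call takes as long as a camera call. They do not tell look-alikes from the thing itself.
- spotter.cut_out(picture, name): "pixels" (420x560 bool, what is visible of it) and "rect" ([left, top, right, bottom] in pixels, round what is visible of it).
- spotter.pinpoint(picture, name): "centre" ([column, row] in pixels: a listed point, or the origin of a listed thing).
The state is a dict: "time": time; "joint_positions": joint angles; "joint_vel": joint speeds; "joint_torque": joint torques, N m; "eef_pos": TCP position; "tcp_rot": TCP orientation; "wrist_force": force on the tool from outside, world axes, zero at the start; "moment": the same for the moment, N m; "width": finger opening in m; "gripper_force": force on a finger pad.
Only numpy, scipy, OpenCV 4.12 (cv2) and the standard library are available. Lean on these libraries where they do the work, as an engineer would, in place of code of your own. Each camera call takes 0.05 s, during which the arm holds its last target. There are 200 camera calls.

### The job

The sharpening base on the bench rocks because the foot at one corner is too short. Press on the top of that corner with a fingertip to feel it rock, then push the wooden wedge along the bench, thin end first, under the short foot until the foot just bears on it, without jacking the base up, and finally press firmly on that corner again to prove it no longer rocks; finish while still holding that press. Only push and press: do not pick anything up, do not shove the base along the bench, and leave the small plane and the wax tin where they are.

Things in the scene. Friction and masses are not known exactly. Their poses are not given: they have to be found in the camera images.
- sharpening_base: Low loose wooden box, 160 (x) x 150 (y) mm, 1.3 to 2.1 kg, wood from z = 22 to 50 mm. Origin: centre of its underside, at bench level. A grey whetstone in a dark rim (70 x 130 mm, top z = 55) lies on its +x half. Four round black feet, 24 mm wide (the good ones 14 at the tread), at x = +-62, y = +-55 mm; the one at (-62, +55) is too short. Left alone it stands level on the other three.
- press_corner (a point): On the flat wooden top over the centre of the short foot (base frame -62, 55, 50 mm), at a small brass screw head (the corner at -62, -55 has one too). Axes as the base. 50 mm above the bench when level. Some 2 to 9 N, slowly applied, down here tips the base until the short foot meets the bench; released, it comes back level.
- foot_spot (a point): Spot at bench level (base frame z = 0) under the centre of the short foot. The foot's flat underside, 24 mm across, hangs 6 to 11 mm above it while the base stands level (differs each time, not measured). Axes as the base.
- wedge: Loose pale wooden wedge, 50 mm wide (x), 90 long (y), 40 to 60 g, on the bench at the base's +y side, thin end towards the short foot. Origin: centre of underside. 2 mm thick at y = -45, rising evenly to 18 mm at y = +30, then level to the back at y = +45. It slides with under 1 N until the slope meets the foot, then needs several N; driven on, it jacks the base up.
- wedge_tip (a point): Middle of the wedge's thin end, on its underside (wedge frame y = -45 mm). Axes as the wedge.
- wedge_back (a point): Middle of the wedge's upright back face, 10 mm above the bench (wedge frame y = +45 mm); the face is 50 mm wide and 18 mm high. Push here, along the wedge's -y.
- thumb_plane: Small brass thumb plane, 54 x 81 x 35 mm, a bystander beyond the wedge. Origin: centre of its underside.
- wax_tin: Round wax tin, 77 mm in diameter, 32 mm high, a bystander to the right of the base. Origin: centre of its underside.
There are look-alikes about, which are no part of the job. Several things have the shape of the wedge; the one meant has the colours described above.

How it is judged:
By the outcome, as a careful person would: the job done as asked, in the order asked, and still so for the second after the job is handed in, while the arm keeps its last pose, push and grip.
It also fails if it takes over 53 s, if anything falls off the work surface, if the arm or the gripper's body presses on something with over 40 N, if the wrist force passes 120 N, or if a joint passes its speed limit or range.

## Working session

There is one attempt and no reset: what is moved stays moved. The work goes in short steps, Python scripts to look and compute and a shell command to move; the robot and the scene stay as the last step left them, time stands still between calls to the robot, and variables do not carry over. Pictures are saved under pics/ and viewed, at most 10 in all, crops included, and the job is handed in when it is done.

```bash
mkdir -p pics; ls; cat > h.py <<'E'
import numpy as np,cv2
from station import robot,imaging,spotter
def ray(p,uv):
    K=p["K"];d=np.array([(uv[0]-K[0,2])/K[0,0],-(uv[1]-K[1,2])/K[1,1],-1.0])
    return np.array(p["position"]),np.array(p["rotation"])@d
def atz(p,uv,z):
    o,d=ray(p,uv);return o+d*(z-o[2])/d[2]
def depth(p,uv):
    o,d=ray(p,uv);c,r=int(round(uv[0])),int(round(uv[1]))
    a=p["range_z"][max(r-1,0):r+2,max(c-1,0):c+2];a=a[a>0]
    return o+d*np.median(a) if a.size else None
def tri(rs):
    A=np.zeros((3,3));b=np.zeros(3)
    for o,d in rs:
        d=d/np.linalg.norm(d);M=np.eye(3)-np.outer(d,d);A+=M;b+=M@o
    return np.linalg.solve(A,b)
E
python3 - <<'E'
from h import *
np.set_printoptions(precision=4,suppress=True)
P={}
for c in("top","scene"):
    p=imaging.capture(c);P[c]=p
    print(c,{k:(v if k!="img" and k!="range_z" else None) for k,v in p.items()})
    for n in("sharpening_base","press_corner","foot_spot","wedge","wedge_tip","wedge_back","thumb_plane","wax_tin"):
        for r in spotter.pinpoint(p,n)[:4]:
            print(n,np.round(r["centre"],1),round(r["confidence"],2),depth(p,r["centre"]))
cv2.imwrite("pics/a.png",P["top"]["img"]);cv2.imwrite("pics/b.png",P["scene"]["img"])
print(robot.read_state())
E
```

```text
pics
top {'img': None, 'range_z': None, 'K': array([[391.0015,   0.    , 283.7651],
       [  0.    , 391.0015, 213.7036],
       [  0.    ,   0.    ,   1.    ]]), 'position': array([ 0.4738, -0.0322,  1.1128]), 'rotation': array([ 0.0982, -0.062 , -1.5863]), 'shot': 1}
sharpening_base [293.4 226.4] 0.71 [2.1694 1.6633 2.8083]
press_corner [278.6 251.4] 0.7 [2.1574 1.6514 2.7963]
wedge [251.1 257.5] 0.96 [2.213 1.707 2.852]
wedge [233.7 207. ] 0.94 [2.2228 1.7168 2.8618]
wedge_tip [268.8 247. ] 0.81 [2.2378 1.7318 2.8768]
wedge_tip [245.7 196.1] 0.7 [2.2468 1.7408 2.8858]
wedge_back [221.5 218.9] 0.91 [2.2366 1.7305 2.8755]
thumb_plane [200.2 171.9] 0.68 [2.2166 1.7105 2.8555]
wax_tin [393.2 248.7] 0.64 [2.2058 1.6998 2.8448]
scene {'img': None, 'range_z': None, 'K': array([[489.3812,   0.    , 279.8407],
       [  0.    , 489.3812, 209.5547],
       [  0.    ,   0.    ,   1.    ]]), 'position': array([-0.2106,  0.5662,  0.7339]), 'rotation': array([ 0.5295, -1.0653, -1.9761]), 'shot': 2}
sharpening_base [292.6 237. ] 0.95 [2.1194 2.8962 3.064 ]
press_corner [298.1 244.1] 0.57 [2.096
[... 425 characters left out ...]
ge_back [261.7 282. ] 0.93 [2.0384 2.8151 2.9829]
thumb_plane [162.1 243.7] 0.81 [2.0366 2.8133 2.9811]
wax_tin [260.3 281.3] 0.67 [2.0418 2.8186 2.9863]
wax_tin [295. 238.] 0.2 [2.117  2.8938 3.0615]
{'time': 0.9, 'joint_positions': array([-1.324 ,  0.342 ,  1.5241, -0.    ,  1.2754, -0.146 ]), 'joint_vel': array([-0.0002, -0.0031, -0.0005, -0.0002,  0.0014, -0.001 ]), 'joint_torque': array([  0.0003, -43.1117, -24.4482,   0.0718,   0.0482,   0.    ]), 'eef_pos': array([ 0.201 , -0.485 ,  0.1914]), 'tcp_rot': array([ 3.0811,  0.6131, -0.    ]), 'wrist_force': array([-0.3109,  0.3176,  0.5992]), 'moment': array([-0.0197,  0.005 , -0.0149]), 'gripper_force': 0.0, 'width': 0.09173185741761512}
```

View pictures.

```bash
sed -i 's/np.array(p\["rotation"\])@d/cv2.Rodrigues(np.array(p["rotation"],float))[0]@d/' h.py
python3 - <<'E'
import cv2
a=cv2.imread("pics/a.png")[130:330,150:430];cv2.imwrite("pics/a2.png",cv2.resize(a,(784,560),interpolation=2))
a=cv2.imread("pics/b.png")[170:350,120:400];cv2.imwrite("pics/b2.png",cv2.resize(a,(784,504),interpolation=2))
E
```

```text
(no output)
```

View pics/a2.png

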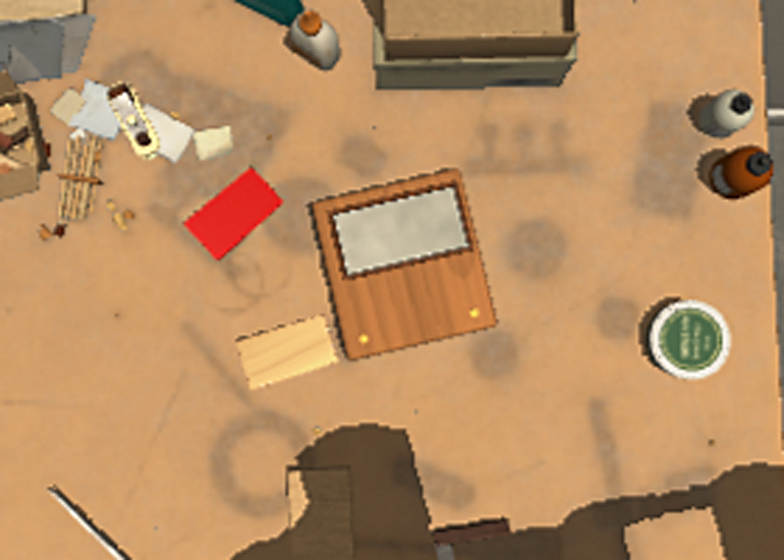

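View pics/b2.png

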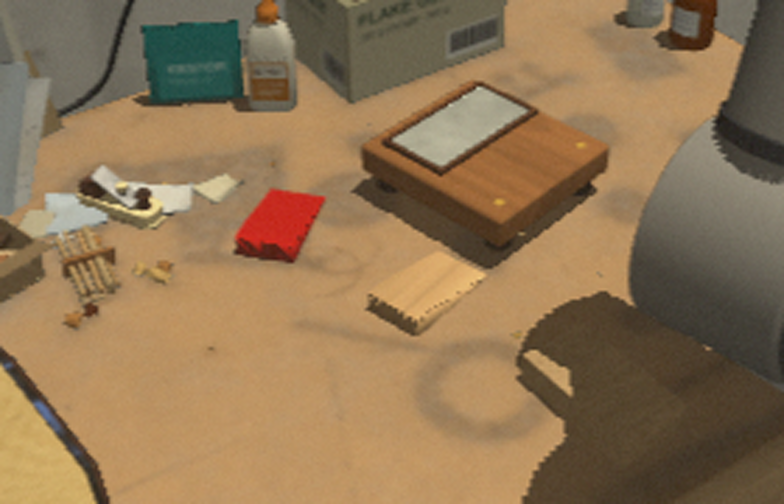

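```bash
python3 - <<'E'
from h import *
np.set_printoptions(precision=4,suppress=True)
P={c:imaging.capture(c) for c in("top","scene")}
R={}
for c,p in P.items():
    for n,z in(("sharpening_base",0),("press_corner",.05),("foot_spot",0),("wedge",0),("wedge_tip",0),("wedge_back",.01),("thumb_plane",0),("wax_tin",0)):
        for r in spotter.pinpoint(p,n)[:3]:
            print(c,n,np.round(r["centre"],1),round(r["confidence"],2),atz(p,r["centre"],z),depth(p,r["centre"]))
# brass screws & depth in both views
for c,p in P.items():
    hsv=cv2.cvtColor(p["img"],cv2.COLOR_BGR2HSV).astype(int)
    m=((hsv[...,0]>18)&(hsv[...,0]<32)&(hsv[...,1]>120)&(hsv[...,2]>170)).astype(np.uint8)
    n,l,s,ce=cv2.connectedComponentsWithStats(m)
    for i in range(1,n):
        if 2<s[i,4]<40: print("brass",c,ce[i],s[i,4],atz(p,ce[i],.05),depth(p,ce[i]))
# outlines from cut_out
for c,p in P.items():
    for n in("sharpening_base","wedge"):
        for r in spotter.cut_out(p,n)[:3]:
            m=r["pixels"].astype(np.uint8);q=cv2.findContours(m,0,2)[0];q=max(q,key=cv2.contourArea)
            b=cv2.boxPoints(cv2.minAreaRect(q))
            print(c,n,round(r["confidence"],2),r["rect"])
            ap=cv2.approxPolyDP(q,3,True)[:,0]
            for u in ap: print("   ",u,atz(p,u,.05 if n[0]=="s" else 0.0)[:2],depth(p,u))
E
```

```text
top sharpening_base [294.1 227.6] 0.64 [ 0.5474 -0.0363  0.    ] [ 0.5441 -0.0361  0.0502]
top press_corner [277.6 252.1] 0.57 [0.4785 0.0097 0.05  ] [0.4785 0.0098 0.0495]
top wedge [235.3 204.2] 0.91 [0.6178 0.1315 0.    ] [0.6166 0.1302 0.0093]
top wedge [253.5 256.7] 0.81 [0.4668 0.0803 0.    ] [0.4669 0.0793 0.01  ]
top wedge_tip [246.9 194.7] 0.74 [0.6447 0.0979 0.    ] [ 0.6448  0.098  -0.0005]
top wedge_tip [265.8 248.9] 0.71 [0.4883 0.0451 0.    ] [0.4882 0.045  0.0016]
top wedge_back [222.5 218.6] 0.95 [0.5759 0.1667 0.01  ] [ 0.5769  0.1685 -0.0001]
top wedge_back [237.2 259.8] 0.77 [0.4589 0.1252 0.01  ] [0.459  0.1242 0.0174]
top thumb_plane [271.  249.1] 0.73 [0.4875 0.0303 0.    ] [0.4875 0.0303 0.0008]
top thumb_plane [201.2 171.3] 0.69 [0.7161 0.2307 0.    ] [0.7134 0.2277 0.0125]
top wax_tin [393.2 249.2] 0.87 [ 0.4816 -0.3142  0.    ] [ 0.4814 -0.3064  0.0305]
top wax_tin [269.5 247.2] 0.63 [0.4929 0.0345 0.    ] [ 0.4929  0.0346 -0.0007]
scene sharpening_base [294.6 238.8] 0.97 [ 0.5493 -0.0367  0.    ] [0.4975 0.0043 0.05  ]
scene press_corner [300.3 240.9] 0.96 
[... 2940 characters left out ...]
5046 -0.122   0.0488]
    [292 199] [ 0.6379 -0.0934] [ 0.6977 -0.1398  0.0018]
scene wedge 0.78 [204.5, 238.6, 235.2, 263.9]
    [234 240] [0.6304 0.0892] [0.6272 0.091  0.0027]
    [214 239] [0.6619 0.1277] [0.6579 0.1297 0.0034]
    [204 253] [0.6272 0.1742] [0.6081 0.1831 0.0168]
    [205 260] [0.6029 0.1846] [0.6    0.186  0.0026]
    [224 263] [0.5684 0.1538] [0.5657 0.1552 0.0026]
scene wedge 0.7 [256.9, 259.8, 293.6, 290.0]
    [293 268] [0.4631 0.0331] [0.4616 0.0343 0.0017]
    [274 260] [0.5113 0.0524] [0.5088 0.0542 0.0026]
    [254 272] [0.5024 0.114 ] [0.4837 0.1259 0.0193]
    [252 279] [0.4853 0.1305] [0.4804 0.1335 0.0051]
    [270 288] [0.4385 0.1142] [0.4374 0.115  0.0013]
```

Top view: the base has its two brass screws at about (279,250) and (319,241). The pale wedge is left of the near-left corner, centred near (252,257). The red look-alike is at (234,206) and the tin at (393,249). The scene view agrees with this: the wedge's thin end faces the short foot, whose screw is at (298,242).

```bash
python3 -m crank '{"hand":[0,0,0,0,0,0,0,0,0,0],"travel":[[2.83,4.9,0],[2.83,4.9,0],[2.83,4.9,0],[2.83,4.9,-0.5],[2.83,4.9,-0.5],[2.83,4.9,-0.5],[2.83,4.9,-0.5],[2.83,4.9,-0.5],[2.83,4.9,-0.5],[2.83,4.9,-0.5]],"yaw":[10.6,10.6,10.6,10.6,10.6,10.6,10.6,10.6,10.6,10.6]}' 20
```

```text
time: 3.25
eef_pos: [0.4849, 0.0067, 0.1565]
tcp_rot: [1.355, 2.833, 0.0]
wrist_force: [0.7, -0.3, 0.7]
width: 0.0011
gripper_force: 0.0
```

```bash
python3 -m crank '{"hand":[0,0,0],"travel":[[0,-0.2,-1],[0,0,-2],[0,0,-2]],"yaw":[7.5,7.5,0]}'
python3 - <<'E'
from h import *
np.set_printoptions(precision=4,suppress=True)
p=imaging.capture("wrist");print(p["position"])
cv2.imwrite("pics/w1.png",p["img"])
for n,z in(("press_corner",.05),("wedge_tip",0),("wedge_back",.01),("wedge",0)):
    for r in spotter.pinpoint(p,n)[:2]:
        print(n,np.round(r["centre"],1),round(r["confidence"],2),atz(p,r["centre"],z),depth(p,r["centre"]))
for n in("wedge",):
    for r in spotter.cut_out(p,n)[:2]:
        m=r["pixels"].astype(np.uint8);q=max(cv2.findContours(m,0,2)[0],key=cv2.contourArea)
        print(n,r["confidence"])
        for u in cv2.approxPolyDP(q,6,True)[:,0]: print("   ",u,depth(p,u))
E
```

```text
time: 3.62
eef_pos: [0.4842, 0.0033, 0.106]
tcp_rot: [0.98, 2.984, 0.0]
wrist_force: [-0.4, -0.3, -0.4]
width: 0.0006
gripper_force: 0.0
[0.4157 0.0531 0.2995]
press_corner [277.1 212.3] 0.85 [0.4811 0.0042 0.05  ] [0.481  0.0043 0.0505]
wedge_tip [456.8 266.1] 0.88 [ 0.6429  0.103  -0.    ] [0.6421 0.1028 0.0011]
wedge_tip [312.9 172.5] 0.72 [0.4831 0.0424 0.    ] [0.4824 0.0425 0.003 ]
wedge_back [498.5 178.5] 0.82 [0.5807 0.1695 0.01  ] [0.5812 0.1698 0.0093]
wedge_back [384.1  84.8] 0.71 [0.456  0.1288 0.01  ] [0.4574 0.1314 0.0003]
wedge [477. 223.] 0.9 [0.6138 0.139  0.    ] [0.605  0.1352 0.0132]
wedge [346.2 132.4] 0.82 [0.4712 0.0853 0.    ] [0.469 0.084 0.012]
wedge 0.7
    [362  68] [0.4344 0.1192 0.0185]
    [292 155] [0.459  0.0366 0.0026]
    [334 189] [0.5062 0.0492 0.0022]
    [408 108] [0.4808 0.1329 0.0187]
wedge 0.61
    [468 172] [0.5643 0.1538 0.001 ]
    [434 260] [0.6227 0.088  0.0016]
    [483 270] [0.6603 0.1213 0.0021]
    [533 187] [0.6006 0.1869 0.0177]
```

View pics/w1.png

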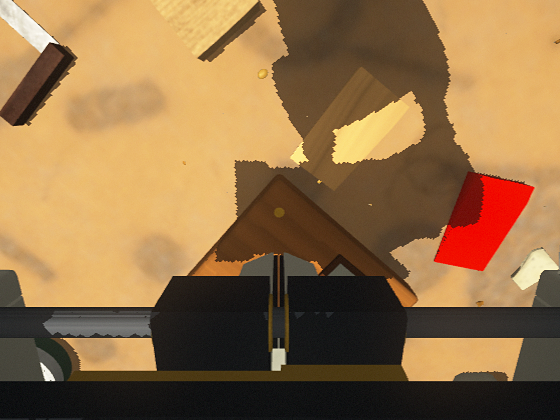

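The wrist view shows the short-foot screw at (279,212) next to the fingertip. The pale wedge's thin end is at about (313,172).

```bash
python3 -m crank '{"hand":[0,0,0,0,0,0],"travel":[[-0.15,0.15,-2.5],[0,0,-2],[0,0,-0.5],[0,0,-0.1],[0,0,-0.1],[0,0,0]],"yaw":[0,0,0,0,0,0]}'; python3 -m crank '{"hand":[0,0],"travel":[[0,0,-0.1],[0,0,0]],"yaw":[0,0]}';python3 -m crank '{"hand":[0,0],"travel":[[0,0,-0.1],[0,0,0]],"yaw":[0,0]}';python3 -m crank '{"hand":[0,0],"travel":[[0,0,-0.1],[0,0,0]],"yaw":[0,0]}'
```

```text
time: 4.68
eef_pos: [0.4829, 0.0044, 0.055]
tcp_rot: [0.983, 2.983, 0.0]
wrist_force: [-0.6, -0.5, 0.2]
width: 0.0004
gripper_force: 0.0
time: 4.92
eef_pos: [0.4825, 0.0045, 0.0535]
tcp_rot: [0.984, 2.984, 0.0]
wrist_force: [-0.1, -0.1, 0.4]
width: -0.0001
gripper_force: 0.0
time: 5.18
eef_pos: [0.4824, 0.0045, 0.0524]
tcp_rot: [-0.984, -2.983, -0.0]
wrist_force: [0.1, 0.3, 0.2]
width: 0.0005
gripper_force: 0.0
time: 5.42
eef_pos: [0.4824, 0.0045, 0.0514]
tcp_rot: [-0.984, -2.984, -0.0]
wrist_force: [1.2, 0.0, -0.9]
width: 0.0008
gripper_force: 0.0
```

```bash
python3 -m crank '{"hand":[0,0],"travel":[[0,0,-0.1],[0,0,0]],"yaw":[0,0]}' | grep -E "eef|wrist"; python3 -m crank '{"hand":[0,0],"travel":[[0,0,-0.1],[0,0,0]],"yaw":[0,0]}'| grep -E "eef|wrist"; python3 -m crank '{"hand":[0,0],"travel":[[0,0,-0.1],[0,0,0]],"yaw":[0,0]}'| grep -E "eef|wrist"; python3 -m crank '{"hand":[0,0],"travel":[[0,0,-0.1],[0,0,0]],"yaw":[0,0]}'| grep -E "eef|wrist"; python3 -m crank '{"hand":[0,0],"travel":[[0,0,-0.1],[0,0,0]],"yaw":[0,0]}'| grep -E "eef|wrist"
```

```text
eef_pos: [0.4824, 0.0045, 0.0504]
wrist_force: [0.2, -1.0, 0.9]
eef_pos: [0.4824, 0.0045, 0.0494]
wrist_force: [0.9, 0.4, 0.5]
eef_pos: [0.4824, 0.0045, 0.0484]
wrist_force: [0.0, 0.4, -1.2]
eef_pos: [0.4824, 0.0045, 0.0474]
wrist_force: [0.2, 0.0, -0.2]
eef_pos: [0.4824, 0.0045, 0.0463]
wrist_force: [-0.2, 0.2, 0.3]
```

```bash
python3 - <<'E'
from h import *
np.set_printoptions(precision=4,suppress=True)
p=imaging.capture("scene");cv2.imwrite("pics/s2.png",cv2.resize(p["img"][180:300,200:360],(800,600),interpolation=2))
print([robot.read_state()["wrist_force"]])
w=imaging.capture("wrist")
r=spotter.pinpoint(w,"press_corner")
for r in r[:2]:print(r["centre"],r["confidence"],atz(w,r["centre"],.05),depth(w,r["centre"]))
print(w["position"],robot.read_state()["time"])
E
```

```text
[array([-0.9193, -0.1848,  0.4572])]
[276.4, 247.1] 0.88 [0.4814 0.0035 0.05  ] [0.4813 0.0036 0.0503]
[0.4142 0.0544 0.24  ] 6.825
```

View pics/s2.png

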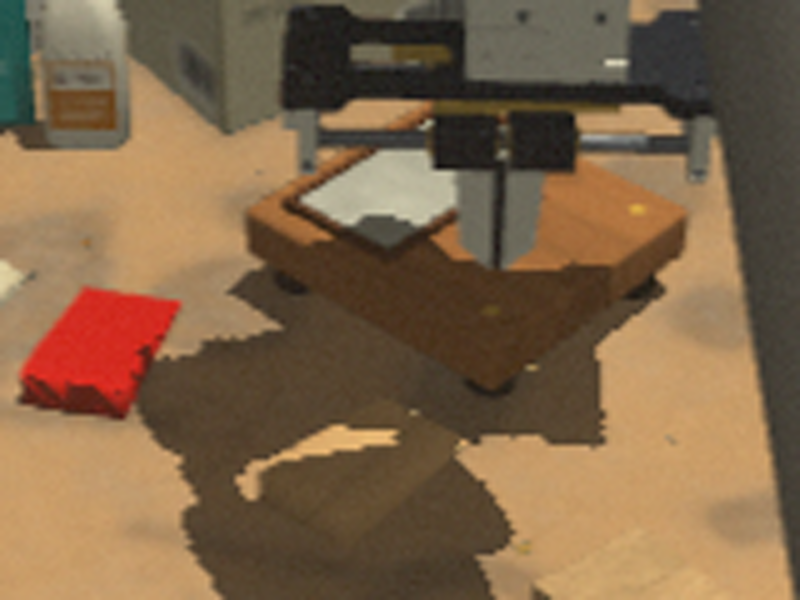

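```bash
python3 - <<'E'
from h import *
np.set_printoptions(precision=4,suppress=True)
p=imaging.capture("scene");w=imaging.capture("wrist")
for v in (226,229,231,232,233,234,235):
    for u in(297,301): print((u,v),depth(p,(u,v)),end=' ')
    print()
s=robot.read_state();print(s["eef_pos"],s["width"])
K=w["K"];Rw=cv2.Rodrigues(w["rotation"])[0]
for P in(s["eef_pos"],np.array([.4825,.0045,.05])):
  for q in(p,w):
    d=cv2.Rodrigues(q["rotation"])[0].T@(P-q["position"]);print(q["K"][0,2]-q["K"][0,0]*d[0]/d[2],q["K"][1,2]+q["K"][0,0]*d[1]/d[2])
for v in range(200,330,6): print(v,depth(w,(271,v)),depth(w,(287,v)))
cv2.imwrite("pics/w2.png",w["img"])
E
```

```text
(297, 226) [0.4775 0.0148 0.1025] (301, 226) [0.4726 0.0074 0.1024] 
(297, 229) [0.4784 0.0138 0.0933] (301, 229) [0.4715 0.0079 0.095 ] 
(297, 231) [0.477  0.0147 0.089 ] (301, 231) [0.4727 0.0066 0.0883] 
(297, 232) [0.478  0.0138 0.0853] (301, 232) [0.4726 0.0066 0.0856] 
(297, 233) [ 0.507  -0.0096  0.055 ] (301, 233) [ 0.5052 -0.0202  0.0516] 
(297, 234) [ 0.5082 -0.0107  0.0509] (301, 234) [ 0.5028 -0.0184  0.051 ] 
(297, 235) [ 0.5049 -0.0082  0.0511] (301, 235) [ 0.499  -0.0154  0.0517] 
[0.4825 0.0045 0.0464] 0.0007841036233209756
298.4652900306002 243.32370865229345
278.59270245938086 245.0700074914755
298.50311888750394 242.0907201723287
278.6649239267253 247.43220785466664
200 [0.4664 0.0096 0.0011] [0.4668 0.0229 0.0275]
206 [0.4613 0.0143 0.0386] [0.4664 0.0227 0.0417]
212 [0.4622 0.0138 0.0473] [0.4674 0.0218 0.0493]
218 [0.4646 0.0121 0.05  ] [0.4701 0.0198 0.0503]
224 [0.4675 0.0099 0.0502] [0.473  0.0177 0.0508]
230 [0.4705 0.0077 0.0505] [0.4762 0.0154 0.0505]
236 [0.4737 0.0053 0.0502] [0.4793 0.0131 0.0503]
242 [0.4768 0.0029 0.0501] [0.4824 0.0108 0.0506]
248 [0.4799 0.0006 0.0503] [0.4856 0.0085 0.0506]
254 [0.4708 0.0083 0.0843] [0.4756 0.0147 0.0842]
260 [0.471  0.0083 0.0908] [0.4755 0.0146 0.0909]
266 [0.4711 0.0084 0.097 ] [0.4751 0.0146 0.098 ]
272 [0.4711 0.0085 0.1029] [0.4754 0.0143 0.103 ]
278 [0.4711 0.0086 0.1086] [0.475  0.0144 0.109 ]
284 [0.4709 0.0089 0.1141] [0.4748 0.0143 0.1143]
290 [0.4714 0.0087 0.1181] [0.4751 0.014  0.1184]
296 [0.4529 0.0235 0.1607] [0.4555 0.0269 0.1605]
302 [0.4531 0.0234 0.1631] [0.4556 0.0268 0.1632]
308 [0.4536 0.0231 0.165 ] [0.4558 0.0265 0.1653]
314 [0.4544 0.0225 0.166 ] [0.4567 0.0259 0.1664]
320 [0.4551 0.022  0.1674] [0.4574 0.0253 0.1675]
326 [0.4562 0.0212 0.1679] [0.4584 0.0245 0.1682]
```

View pics/w2.png

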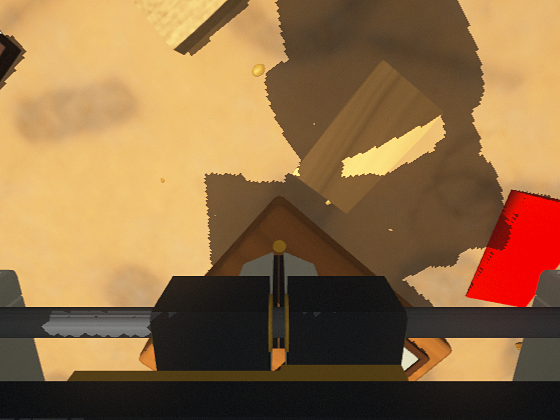

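The fingertip hides neither screw pixel, and depth puts the visible finger end near z 0.083, not 0.046. Before pressing I'll raise and open the fingers to find where they really end.

```bash
python3 -m crank '{"hand":[0,0.6,0.6,0.6,0.6],"travel":[[0,0,4],[0,0,2],[0,0,0],[0,0,0],[0,0,0]],"yaw":[0,0,0,0,0]}'
python3 - <<'E'
from h import *
np.set_printoptions(precision=4,suppress=True)
s=robot.read_state();R=cv2.Rodrigues(s["tcp_rot"])[0];T=s["eef_pos"]
w=imaging.capture("wrist");p=imaging.capture("scene")
for q in (w,p):
    v,u=np.nonzero(q["range_z"]>0);K=q["K"];z=q["range_z"][v,u]
    X=np.stack([(u-K[0,2])/K[0,0]*z,-(v-K[1,2])/K[1,1]*z,-z],1)@cv2.Rodrigues(q["rotation"])[0].T+q["position"]
    L=(X-T)@R
    m=(abs(L[:,0])<.03)&(abs(L[:,1])<.06)&(L[:,2]>-.09)&(L[:,2]<.012)
    L=L[m]
    for a in np.arange(-.09,.012,.006):
        k=L[(L[:,2]>=a)&(L[:,2]<a+.006)]
        if len(k):print(round(a,3),len(k),k.min(0),k.max(0))
    print()
cv2.imwrite("pics/s3.png",cv2.resize(p["img"][150:300,200:400],(800,600),interpolation=2))
E
```

```text
time: 7.55
eef_pos: [0.4818, 0.0046, 0.1054]
tcp_rot: [-0.983, -2.982, 0.0]
wrist_force: [0.5, -0.1, -0.4]
width: 0.0358
gripper_force: 0.0
-0.09 138 [-0.0108 -0.0238 -0.0899] [ 0.0126  0.0234 -0.084 ]
-0.084 505 [-0.0109 -0.0264 -0.0839] [ 0.0126  0.0259 -0.078 ]
-0.078 433 [-0.0089 -0.0272 -0.078 ] [ 0.0126  0.0271 -0.072 ]
-0.072 471 [ 0.0006 -0.029  -0.072 ] [ 0.0126  0.0287 -0.066 ]
-0.066 479 [-0.0036 -0.0305 -0.066 ] [ 0.0125  0.0317 -0.06  ]
-0.06 600 [-0.0065 -0.0352 -0.06  ] [ 0.0125  0.035  -0.054 ]
-0.054 547 [-0.0088 -0.0348 -0.054 ] [ 0.0124  0.0345 -0.048 ]
-0.048 419 [-0.0091 -0.0336 -0.048 ] [ 0.0124  0.0325 -0.042 ]
-0.042 238 [-0.009  -0.0268 -0.042 ] [ 0.0124  0.0277 -0.036 ]
-0.036 18 [-0.004  -0.0228 -0.036 ] [ 0.0114  0.0199 -0.0345]

-0.09 38 [ 0.007  -0.0376 -0.0899] [ 0.0132  0.0403 -0.0841]
-0.084 52 [-0.0098 -0.0361 -0.0839] [ 0.0125  0.0403 -0.0783]
-0.078 41 [ 0.0068 -0.0366 -0.078 ] [ 0.0135  0.038  -0.0721]
-0.072 39 [ 0.0057 -0.0368 -0.072 ] [ 0.0131  0.0379 -0.0661]
-0.066 43 [-0.0122 -0.035  -0.0657] [ 0.0128  0.0378 -0.0601]
-0.06 40 [-0.0042 -0.0353 -0.0599] [ 0.0123  0.0377 -0.0544]
-0.054 35 [ 0.0028 -0.0335 -0.0539] [ 0.0137  0.0377 -0.0482]
-0.048 34 [ 0.0068 -0.0338 -0.048 ] [ 0.0125  0.0354 -0.0421]
-0.042 15 [ 0.0063 -0.0253 -0.042 ] [ 0.0116  0.0309 -0.0365]
```

View pics/s3.png

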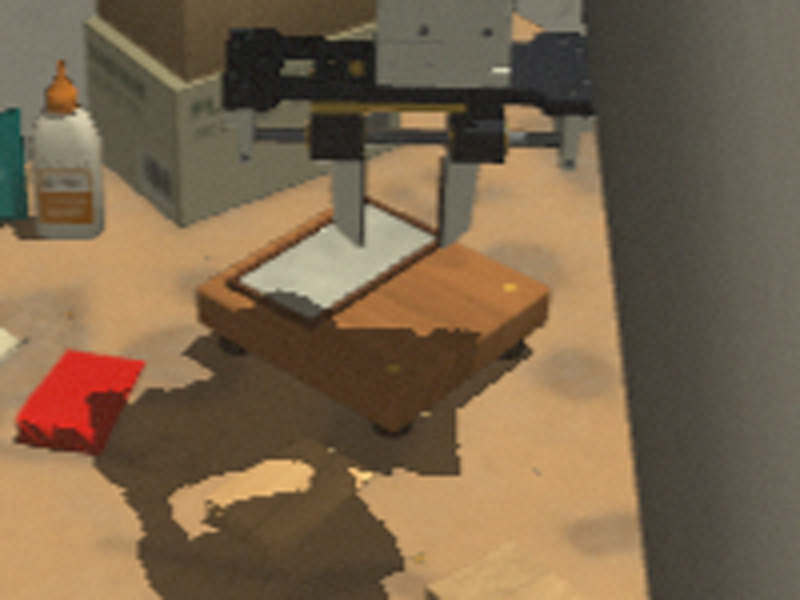

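Both views now show the visible fingers ending about 36 mm short of the reported TCP. I'll work with the real tip at TCP + 36 mm, which puts contact with the top near TCP z 0.014.

```bash
python3 -m crank '{"hand":[0,0,0,0,0,0,0,0],"travel":[[-0.2,0.2,-1],[0,0,-2],[0,0,-2],[0,0,-2],[0,0,-1],[0,0,-0.3],[0,0,-0.1],[0,0,0]],"yaw":[-9.9,-9.9,-9.9,-9.9,0,0,0,0]}'; for i in 1; do :; done; python3 -m crank '{"hand":[0,0],"travel":[[0,0,-0.1],[0,0,0]],"yaw":[0,0]}' | grep -E "eef|wrist"; python3 -m crank '{"hand":[0,0],"travel":[[0,0,-0.1],[0,0,0]],"yaw":[0,0]}'| grep -E "eef|wrist"; python3 -m crank '{"hand":[0,0],"travel":[[0,0,-0.1],[0,0,0]],"yaw":[0,0]}'| grep -E "eef|wrist"
```

```text
time: 8.65
eef_pos: [0.4809, 0.0064, 0.0229]
tcp_rot: [1.934, 2.474, 0.001]
wrist_force: [0.5, 0.5, -0.6]
width: 0.0007
gripper_force: 0.0
eef_pos: [0.4806, 0.0065, 0.0216]
wrist_force: [-0.2, -0.1, 0.1]
eef_pos: [0.4805, 0.0065, 0.0204]
wrist_force: [-0.4, 0.3, -0.4]
eef_pos: [0.4804, 0.0065, 0.0193]
wrist_force: [-0.1, -0.4, -0.2]
```

```bash
C="grep -E eef|wrist"; python3 -m crank '{"hand":[0,0,0],"travel":[[0,0,-0.1],[0,0,-0.1],[0,0,0]],"yaw":[0,0,0]}' | $C; python3 -m crank '{"hand":[0,0,0],"travel":[[0,0,-0.1],[0,0,-0.1],[0,0,0]],"yaw":[0,0,0]}'| $C; python3 -m crank '{"hand":[0,0],"travel":[[0,0,-0.1],[0,0,0]],"yaw":[0,0]}'| $C; python3 -m crank '{"hand":[0,0],"travel":[[0,0,-0.1],[0,0,0]],"yaw":[0,0]}'| $C; python3 -m crank '{"hand":[0,0],"travel":[[0,0,-0.1],[0,0,0]],"yaw":[0,0]}'| $C
```

```text
eef_pos: [0.4804, 0.0065, 0.0173]
wrist_force: [-0.0, 0.3, 0.6]
eef_pos: [0.4804, 0.0065, 0.0154]
wrist_force: [0.0, -0.2, -0.9]
eef_pos: [0.4804, 0.0066, 0.0145]
wrist_force: [-1.2, 0.3, 2.3]
eef_pos: [0.4802, 0.0066, 0.0134]
wrist_force: [-2.5, 1.6, 3.2]
eef_pos: [0.4804, 0.0065, 0.0124]
wrist_force: [-2.1, 0.8, 3.5]
```

```bash
C="grep -E eef|wrist"; python3 -m crank '{"hand":[0,0,0],"travel":[[0,0,-0.1],[0,0,-0.1],[0,0,0]],"yaw":[0,0,0]}' | $C; python3 -m crank '{"hand":[0,0],"travel":[[0,0,-0.1],[0,0,0]],"yaw":[0,0]}'| $C; python3 -m crank '{"hand":[0,0],"travel":[[0,0,-0.05],[0,0,0]],"yaw":[0,0]}'| $C; python3 -m crank '{"hand":[0,0],"travel":[[0,0,-0.05],[0,0,0]],"yaw":[0,0]}'| $C;python3 -m crank '{"hand":[0,0],"travel":[[0,0,-0.05],[0,0,0]],"yaw":[0,0]}'| $C
```

```text
eef_pos: [0.4804, 0.0064, 0.0103]
wrist_force: [-2.8, 1.5, 3.3]
eef_pos: [0.4804, 0.0065, 0.0094]
wrist_force: [-2.2, 1.4, 3.1]
eef_pos: [0.4804, 0.0065, 0.0089]
wrist_force: [-2.3, 1.9, 4.4]
eef_pos: [0.4805, 0.0065, 0.0084]
wrist_force: [-3.0, 1.8, 3.6]
eef_pos: [0.4804, 0.0065, 0.008]
wrist_force: [-2.3, 2.4, 4.3]
```

```bash
C="grep -E eef|wrist"; python3 -m crank '{"hand":[0,0],"travel":[[0,0,-0.05],[0,0,0]],"yaw":[0,0]}' | $C; python3 -m crank '{"hand":[0,0],"travel":[[0,0,-0.05],[0,0,0]],"yaw":[0,0]}'| $C; python3 -m crank '{"hand":[0,0],"travel":[[0,0,-0.05],[0,0,0]],"yaw":[0,0]}'| $C; python3 -m crank '{"hand":[0,0],"travel":[[0,0,-0.05],[0,0,0]],"yaw":[0,0]}'| $C
```

```text
eef_pos: [0.4804, 0.0065, 0.0078]
wrist_force: [-4.8, 2.0, 8.4]
eef_pos: [0.4804, 0.0065, 0.0077]
wrist_force: [-5.5, 1.6, 12.4]
eef_pos: [0.4804, 0.0066, 0.0075]
wrist_force: [-6.9, 3.3, 16.2]
eef_pos: [0.4805, 0.0066, 0.0074]
wrist_force: [-8.4, 3.3, 20.8]
```

The rock is felt: first touch at TCP z ≈ 15.0 mm, foot on the bench at ≈ 7.9 mm, so the gap is roughly 7.5–8 mm. I'll release, go behind the wedge and measure again.

```bash
python3 -m crank '{"hand":[0,0,0,0,0.3,0.3,0.3,0.3,0.3],"travel":[[0,0,0.4],[0,0,0.4],[0,0,1],[0,0,5],[-1,4.85,0],[-1,4.85,0],[-0.95,4.85,0],[0,0,0],[0,0,0]],"yaw":[0,0,0,0,0,0,0,0,0]}'
cat > m.py <<'E'
from h import *
np.set_printoptions(precision=4,suppress=True)
yb=np.array([-.211,.977]);xb=np.array([.977,.211])
def show(cams):
  for c in cams:
    p=imaging.capture(c)
    for n,z in(("press_corner",.05),("wedge_tip",0),("wedge_back",.01)):
        for r in spotter.pinpoint(p,n)[:3]:
            q=atz(p,r["centre"],z)
            if q[0]<.53:print(c,n,round(r["confidence"],2),q[:2],depth(p,r["centre"]))
    for r in spotter.cut_out(p,"wedge")[:3]:
        q=max(cv2.findContours(r["pixels"].astype(np.uint8),0,2)[0],key=cv2.contourArea)
        a=[depth(p,u) for u in cv2.approxPolyDP(q,5,True)[:,0]]
        if np.median([t[0] for t in a if t is not None])<.53:print(c,"wedge",round(r["confidence"],2),*a)
  return p
E
python3 - <<'E'
from m import *
p=show(["scene","wrist","top"])
v,u=np.nonzero(p["range_z"]>0);K=p["K"];z=p["range_z"][v,u]
X=np.stack([(u-K[0,2])/K[0,0]*z,-(v-K[1,2])/K[1,1]*z,-z],1)@cv2.Rodrigues(p["rotation"])[0].T+p["position"]
m=(X[:,2]>.02)&(X[:,2]<.06)&(X[:,0]<.5)&(X[:,0]>.25)&(X[:,1]>.04)&(X[:,1]<.25);X=X[m];print(len(X),X.min(0) if len(X) else 0,X.max(0) if len(X) else 0)
print(robot.read_state()["time"])
cv2.imwrite("pics/t4.png",cv2.resize(p["img"][130:330,150:430],(784,560)))
E
```

```text
time: 14.4
eef_pos: [0.4512, 0.1517, 0.0741]
tcp_rot: [1.935, 2.474, -0.0]
wrist_force: [-0.3, -1.1, -0.4]
width: 0.0275
gripper_force: 0.0
scene press_corner 0.62 [0.4766 0.0085] [0.476  0.009  0.0506]
scene wedge_tip 0.59 [0.4901 0.0458] [0.4868 0.0483 0.0034]
scene wedge_back 0.68 [0.4525 0.1244] [0.4528 0.1242 0.0097]
scene wedge 0.94 [0.467  0.0388 0.0031] [0.5054 0.0594 0.0043] [0.48   0.1338 0.0056] [0.4377 0.12   0.0037]
scene wedge 0.73 [ 0.7092 -0.1345  0.001 ] [ 0.6062 -0.029   0.0545] [ 0.5665 -0.0582  0.0535] [ 0.5402 -0.0474  0.049 ] [0.5102 0.0336 0.0308] [0.4741 0.0077 0.0103] [ 0.4973 -0.1006  0.0043] [ 0.4937 -0.1192  0.0473]
wrist press_corner 0.26 [0.4729 0.0471] [0.4783 0.0236 0.0225]
wrist wedge_back 0.57 [0.456  0.1285] [0.4565 0.1264 0.0049]
wrist wedge 0.94 [0.4809 0.1334 0.0024] [0.4335 0.1186 0.0038] [0.4524 0.0626 0.0085] [0.4952 0.0723 0.0088]
top press_corner 0.67 [0.4803 0.0057] [0.4803 0.0056 0.0505]
top wedge_tip 0.66 [0.4892 0.0346] [0.4892 0.0346 0.0003]
top wedge_back 0.65 [0.4523 0.1264] [0.4523 0.1258 0.0139]
top wedge 0.94 [0.5021 0.0471 0.002 ] [0.4808 0.1274 0.0176] [0.4445 0.1194 0.0157] [0.4597 0.042  0.0009]
461 [0.25 0.04 0.02] [0.4808 0.1326 0.0276]
15.15
```

View pics/t4.png

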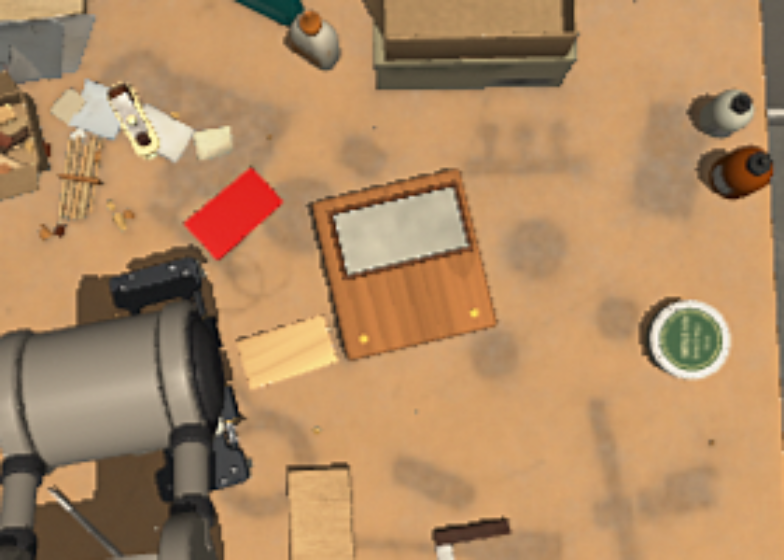

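Top view: nothing has shifted. The base screws and the wedge are where they were, and the gripper is just left of the wedge's back at (235,380). Lowering behind the wedge now.

```bash
python3 -m crank '{"hand":[0.3,0.3,0.3,0.3],"travel":[[0,0,-5],[0,0,-4],[0,0,-1],[0,0,0]],"yaw":[0,0,0,0]}'; python3 -m crank '{"hand":[0.3,0.3,0.3],"travel":[[0.2,-0.8,0],[0.05,-0.3,0],[0,0,0]],"yaw":[0,0,0]}'
```

```text
time: 15.65
eef_pos: [0.4511, 0.152, -0.0259]
tcp_rot: [-1.936, -2.474, 0.0]
wrist_force: [-0.2, -0.2, -0.1]
width: 0.0273
gripper_force: 0.0
time: 16.02
eef_pos: [0.4541, 0.1406, -0.0253]
tcp_rot: [1.937, 2.472, 0.002]
wrist_force: [0.0, 0.8, 0.1]
width: 0.0275
gripper_force: 0.0
```

```bash
python3 -m crank '{"hand":[0.3,0.3,0.3,0.3,0.3,0.3,0.3,0.3],"travel":[[0.05,-0.4,0],[0.05,-0.5,0],[0.05,-0.5,0],[0.05,-0.5,0],[0.05,-0.5,0],[0.05,-0.5,0],[0.05,-0.5,0],[0,0,0]],"yaw":[0,0,0,0,0,0,0,0]}'
python3 - <<'E'
from m import *
p=show(["scene","top","wrist"])
print(robot.read_state()["time"])
E
```

```text
time: 17.02
eef_pos: [0.457, 0.1065, -0.0261]
tcp_rot: [1.937, 2.473, -0.0]
wrist_force: [0.4, 0.1, 0.4]
width: 0.0271
gripper_force: 0.0
scene press_corner 0.94 [0.4788 0.0051] [0.4776 0.006  0.0512]
scene wedge_back 0.52 [0.4576 0.1005] [0.4392 0.1133 0.0299]
scene wedge 0.48 [0.442  0.0745 0.0207] [0.4403 0.0916 0.0015]
top press_corner 0.57 [0.4775 0.0024] [0.4776 0.0025 0.0494]
top wedge_tip 0.84 [0.4877 0.0071] [0.487  0.0053 0.0491]
top wedge_back 0.72 [0.4663 0.099 ] [0.4688 0.056  0.3715]
top wedge 0.82 [0.499  0.0355 0.0063] [0.491  0.0661 0.0127] [0.4491 0.0581 0.0131] [0.4593 0.0108 0.0009]
wrist wedge_back 0.7 [0.4594 0.0955] [0.4593 0.096  0.0109]
wrist wedge 0.92 [0.447  0.0458 0.0119] [0.4935 0.0554 0.0114] [0.4802 0.0763 0.0163] [0.4426 0.1285 0.0914]
17.775
```

```bash
C="grep -E eef|wrist"; python3 -m crank '{"hand":[0.3,0.3,0.3,0.3],"travel":[[0.1,-0.5,0],[0.1,-0.4,0],[0.05,-0.2,0],[0,0,0]],"yaw":[0,0,0,0]}'|$C; python3 -m crank '{"hand":[0.3,0.3],"travel":[[0.04,-0.2,0],[0,0,0]],"yaw":[0,0]}'|$C; python3 -m crank '{"hand":[0.3,0.3],"travel":[[0.04,-0.2,0],[0,0,0]],"yaw":[0,0]}'|$C;  python3 -m crank '{"hand":[0.3,0.3],"travel":[[0.02,-0.1,0],[0,0,0]],"yaw":[0,0]}'|$C
```

```text
eef_pos: [0.4596, 0.0957, -0.0261]
wrist_force: [-0.8, -0.1, 0.7]
eef_pos: [0.4599, 0.0939, -0.0261]
wrist_force: [0.1, -0.1, 0.2]
eef_pos: [0.4603, 0.0918, -0.0261]
wrist_force: [0.1, 0.4, 0.0]
eef_pos: [0.4605, 0.0909, -0.0261]
wrist_force: [0.7, -0.7, -1.0]
```

```bash
C="grep -E eef|wrist"; python3 -m crank '{"hand":[0.3,0.3],"travel":[[0.02,-0.1,0],[0,0,0]],"yaw":[0,0]}'|$C; python3 -m crank '{"hand":[0.3,0.3],"travel":[[0.02,-0.1,0],[0,0,0]],"yaw":[0,0]}'|$C;  python3 -m crank '{"hand":[0.3,0.3],"travel":[[0.02,-0.1,0],[0,0,0]],"yaw":[0,0]}'|$C
```

```text
eef_pos: [0.4607, 0.0899, -0.0261]
wrist_force: [-0.5, -0.2, 0.3]
eef_pos: [0.4609, 0.0889, -0.0261]
wrist_force: [-0.2, -0.4, 0.3]
eef_pos: [0.4611, 0.0879, -0.0261]
wrist_force: [-0.6, -0.6, -0.2]
```

```bash
C="grep -E eef|wrist"; python3 -m crank '{"hand":[0.3,0.3],"travel":[[0.02,-0.1,0],[0,0,0]],"yaw":[0,0]}'|$C; python3 -m crank '{"hand":[0.3,0.3],"travel":[[0.02,-0.1,0],[0,0,0]],"yaw":[0,0]}'|$C; python3 - <<'E'
from m import *
p=show(["wrist","scene"])
print(robot.read_state()["time"])
E
```

```text
eef_pos: [0.4613, 0.0869, -0.026]
wrist_force: [0.4, 0.6, 0.4]
eef_pos: [0.4615, 0.0859, -0.0261]
wrist_force: [0.6, -0.5, 0.3]
wrist wedge_tip 0.71 [0.4757 0.0297] [0.4728 0.0411 0.0138]
wrist wedge_back 0.6 [0.4663 0.0751] [0.4661 0.0759 0.0113]
wrist wedge 0.95 [0.4977 0.037  0.0129] [0.4858 0.0555 0.0164] [0.4571 0.1102 0.0919] [0.4533 0.0476 0.0167] [0.4519 0.0227 0.0113]
scene press_corner 0.89 [0.4788 0.0051] [0.4108 0.0604 0.1174]
scene wedge_tip 0.66 [0.4693 0.0723] [0.4401 0.0935 0.0315]
scene wedge_back 0.45 [0.4667 0.0779] [0.4457 0.093  0.0324]
scene wedge 0.59 [0.447  0.0514 0.0174] [0.4455 0.0687 0.0036]
20.775
```

```bash
C="grep -E eef|wrist"; python3 -m crank '{"hand":[0.3,0.3],"travel":[[0.02,-0.1,0],[0,0,0]],"yaw":[0,0]}'|$C; python3 -m crank '{"hand":[0.3,0.3],"travel":[[0.02,-0.1,0],[0,0,0]],"yaw":[0,0]}'|$C;  python3 -m crank '{"hand":[0.3,0.3],"travel":[[0.02,-0.1,0],[0,0,0]],"yaw":[0,0]}'|$C
```

```text
eef_pos: [0.4617, 0.0849, -0.0261]
wrist_force: [0.1, -0.6, -0.2]
eef_pos: [0.4618, 0.0841, -0.0261]
wrist_force: [-0.9, 2.5, -0.1]
eef_pos: [0.4619, 0.0834, -0.0261]
wrist_force: [-0.1, 5.2, 0.3]
```

The foot bears on the slope: the push force rose from 0 to 5 N within about 1 mm. I'll back off and look before the final press.

```bash
python3 -m crank '{"hand":[0.3,0.3,0,0,0,0,0,0,0],"travel":[[-0.1,0.5,0],[-0.3,1.5,0],[0,0,4.5],[0,0,4.5],[0.8,-3.25,0],[0.8,-3.25,0],[0.75,-3.25,0],[0,0,-3],[0,0,0]],"yaw":[0,0,0,0,0,0,0,0,0]}'
python3 - <<'E'
from m import *
p=show(["scene","top"])
r=imaging.capture("scene")
cv2.imwrite("pics/s5.png",cv2.resize(r["img"][180:300,200:360],(800,600),interpolation=2))
for c in(r,p):
  for uv in ((297.8,241.6),(327,221.5),(262,219)) if c is r else ((279,250),(319,241),(266,203),(310,194)): print(depth(c,uv))
E
```

```text
time: 22.65
eef_pos: [0.4798, 0.006, 0.0325]
tcp_rot: [-1.934, -2.471, 0.003]
wrist_force: [-0.8, -0.4, -0.2]
width: 0.0004
gripper_force: 0.0
scene press_corner 0.6 [0.4799 0.0068] [0.4796 0.0071 0.0504]
scene wedge_tip 0.55 [ 0.4949 -0.0217] [0.4653 0.003  0.0308]
scene wedge_back 0.85 [0.4664 0.0764] [0.4694 0.0742 0.0068]
scene wedge 0.56 [ 0.4729 -0.0215  0.0004] [0.5161 0.0141 0.0002] [0.4889 0.0794 0.0075] [0.4429 0.0651 0.0007]
[0.4833 0.006  0.0516]
[0.3876 0.0097 0.1648]
[0.6023 0.0246 0.0536]
[ 0.4804 -0.0078  0.4305]
[ 0.5066 -0.1029  0.0488]
[0.6133 0.0398 0.0481]
[ 0.6355 -0.0814  0.0508]
```

View pics/s5.png

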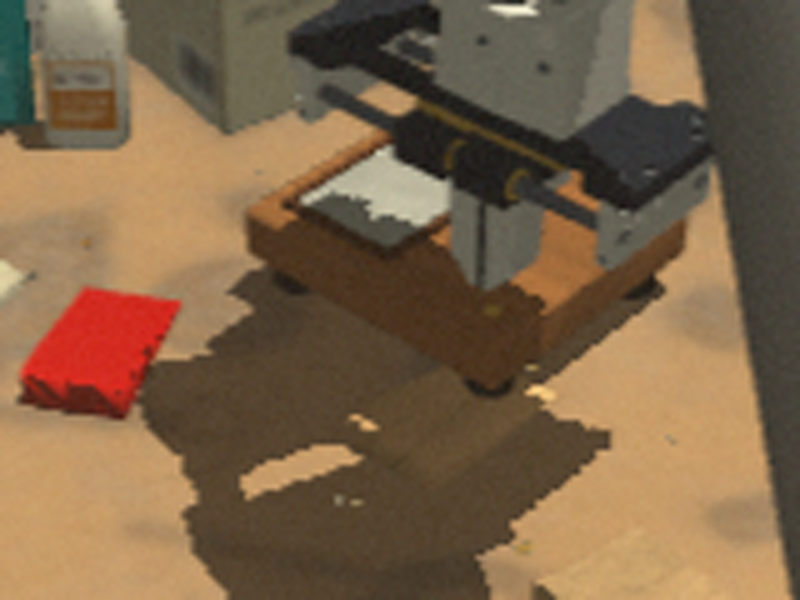

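The wedge sits under the short foot at (490,385), and the base is level and has not shifted. Now the final press.

```bash
C="grep -E eef|wrist"; python3 -m crank '{"hand":[0,0,0,0],"travel":[[0.15,-0.05,-1],[0,0,-0.4],[0,0,-0.1],[0,0,0]],"yaw":[0,0,0,0]}'|$C; python3 -m crank '{"hand":[0,0,0],"travel":[[0,0,-0.1],[0,0,-0.1],[0,0,0]],"yaw":[0,0,0]}'|$C;  python3 -m crank '{"hand":[0,0],"travel":[[0,0,-0.05],[0,0,0]],"yaw":[0,0]}'|$C; python3 -m crank '{"hand":[0,0],"travel":[[0,0,-0.05],[0,0,0]],"yaw":[0,0]}'|$C
```

```text
eef_pos: [0.483, 0.0049, 0.0188]
wrist_force: [0.3, 0.4, -0.9]
eef_pos: [0.4831, 0.005, 0.0169]
wrist_force: [-0.5, 0.1, 0.4]
eef_pos: [0.4831, 0.005, 0.0164]
wrist_force: [1.6, 0.4, 0.2]
eef_pos: [0.4831, 0.005, 0.0159]
wrist_force: [0.6, -0.0, 0.0]
```

```bash
C="grep -E eef|wrist"; python3 -m crank '{"hand":[0,0],"travel":[[0,0,-0.05],[0,0,0]],"yaw":[0,0]}'|$C; python3 -m crank '{"hand":[0,0],"travel":[[0,0,-0.05],[0,0,0]],"yaw":[0,0]}'|$C;  python3 -m crank '{"hand":[0,0],"travel":[[0,0,-0.05],[0,0,0]],"yaw":[0,0]}'|$C; python3 -m crank '{"hand":[0,0],"travel":[[0,0,-0.05],[0,0,0]],"yaw":[0,0]}'|$C
```

```text
eef_pos: [0.4831, 0.005, 0.0154]
wrist_force: [0.9, -0.2, -0.1]
eef_pos: [0.4831, 0.005, 0.015]
wrist_force: [0.4, -1.3, 1.4]
eef_pos: [0.4832, 0.005, 0.0149]
wrist_force: [-1.5, 0.0, 6.6]
eef_pos: [0.4831, 0.005, 0.0148]
wrist_force: [-2.7, 0.2, 10.5]
```

```bash
C="grep -E time|eef|wrist"; python3 -m crank '{"hand":[0,0],"travel":[[0,0,-0.05],[0,0,0]],"yaw":[0,0]}'|$C; python3 -m crank '{"hand":[0,0,0,0],"travel":[[0,0,-0.05],[0,0,0],[0,0,0],[0,0,0]],"yaw":[0,0,0,0]}'|$C; python3 -m crank '{"hand":[0,0,0,0,0,0,0,0],"travel":[[0,0,0],[0,0,0],[0,0,0],[0,0,0],[0,0,0],[0,0,0],[0,0,0],[0,0,0]],"yaw":[0,0,0,0,0,0,0,0]}'|$C
```

```text
time: 25.82
eef_pos: [0.4831, 0.005, 0.0147]
wrist_force: [-5.2, 0.0, 14.8]
time: 26.32
eef_pos: [0.4831, 0.005, 0.0146]
wrist_force: [-6.2, 1.0, 19.2]
time: 27.32
eef_pos: [0.4831, 0.005, 0.0146]
wrist_force: [-5.4, 0.1, 19.4]
```

The press holds steady at 19 N with under 0.5 mm of give, against 7 mm before, so I'm handing in.

```bash
python3 -c "
from station import robot
print(robot.finish_job())"
```

```text
the job is handed in; nothing more can be done
None
```

The job is handed in: the corner rocked about 7 mm on the first press, I pushed the wedge in until the short foot just bore on it, and at hand-in I was holding 19 N on that corner with under 0.5 mm of give.

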